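# Flip the status tag of the examined dish

## Robot

A 6-joint arm with a two-finger parallel gripper is mounted at the origin on the work surface. World frame = base frame: x ahead of the robot, y to its left, z up, the work surface at z = 0. Lengths are in m, angles in rad, forces in N, time in s.
With the tool pointing down it reaches from about 0.225 to 0.725 m from the base axis. Payload 3.1 kg.
Tool frame: the origin (TCP) lies on the centre line of the jaws, within the pads' length; the fingertips stand 17 mm ahead of it and the grasp point (between the pads) lies 2 mm behind it; z points along the fingers, y is the line along which they close (so a half turn about z gives the same grasp; the last joint's range is limited). The gripper opens to 85 mm and grips with 20 to 120 N. Pads are 22 mm wide; open, the fingers measure 114 mm over their backs; the gripper's body (76 mm by 85 mm) begins 54 mm behind the grasp point. The pads swing forward as they close: fully open they stand 13 mm farther back than shut.
Start: joints at [1.198, 0.048, 0.099, 1.622, 0, 1.443], TCP at [0.127, 0.509, 0.248] pointing down, gripper open.
Joint ranges: [-2.91, 2.91], [-0.99, 1.94], [-1.21, 1.42], [-2.12, 2.29], [-1.49, 1.47], [-3.14, 3.14]. Speed limits (rad/s): [2.79, 2.79, 3.14, 3.14, 3.14, 3.14].

## Interface

Orientations are given as a unit quaternion [w, x, y, z].
In Python, from workcell import readout, get_image, close_job gives the robot as it stands.
- The arm moves only by the tool jog_arm, never from a script. Its argument "targets" is text: rows parted by semicolons, each of 5 numbers parted by spaces: the closure, from 0 (fully open) to 1 (shut), then the shift along the tool's x, y, z each as a share of 200 mm, from -1 to 1, then the turn about the tool's z as a share of 90 degrees, from -1 to 1. A call has 1 to 10 rows; each row is the pose to reach, as a shift and turn from the pose commanded when the call began, along the tool's axes at that moment; what a row does not reach only later rows make up. A row lasts 1/12 s, in which the tool goes at most 41.7 mm and 7.16 degrees, less where a joint would pass 70% of its speed; a pose out of reach is approached as far as the arm can. A call with a number of a shift or a turn outside -1 to 1 is refused whole. A call with a gripper value outside its range is refused whole. The fingers move at their own pace and stop on an object; "force" is the grip in N (left out, the last holds). Time passes only in rows, so rows that repeat a pose let the fingers close. It gives the time, the measured TCP pose, the force, the opening and the grip force at its end, in the units of the state.
- readout.state(): the state, without advancing time (a new reading comes with each control period).
- get_image(name): name is "scene" or "top"; returns a dict with "image" (384x512x3 uint8, red, green, blue), "K" (3x3 intrinsics, pixels), "world_from_camera" (4x4, takes a point from camera to world coordinates). Camera axes: x right, y up, looking along -z (the intrinsics and any distortion apply to the point x, -y, -z); pixel columns grow to the right and rows downward; lengths in m; the calibration is good to about 2 mm. A picture is of the moment at which its call begins. There is no depth.
- close_job(): hands the job in; it is judged then, once.
The state is a dict: "time_s": time; "joint_pos": joint angles; "joint_velocities": joint speeds; "joint_torque": joint torques, N m; "ee_pos": TCP position; "eef_rot": TCP orientation; "contact_force": force on the tool from outside, world axes, zero at the start; "ft_torque": the same for the moment, N m; "grip_width": finger opening in m; "grasp_force": force on a finger pad.
Only numpy, scipy, OpenCV 4.12 (cv2) and the standard library are available. Lean on these libraries where they do the work, as an engineer would, in place of code of your own. Each camera call takes 0.05 s, during which the arm holds its last target. There are 200 camera calls.

## Task

The dish has been examined. On the stand that carries the petri dish, flip the hinged tag right over its pivot with your fingertips, from the near side to the far side, until it lies flat there with its bar face up: for instance press down its short tail to raise it, then push it over and down, gently. Do not pick up or shift the stands, the dish or the other things, leave the tag of the empty stand as it is, and finish clear of everything.

Things in the scene. Friction and masses are not known exactly. Their poses are not given: they have to be found in the camera images.
- stand_a: the stand with the petri dish: grey base plate 160 (x) x 180 (y) x 12 mm, loose on the bench, about 0.95 kg. Origin: centre of its underside; x away from the robot, y left, z up; turned at most 0.35 rad. Right half: flip tag on a pivot along local y at local (0, -52, 75) mm. Left half: dish place at local (0, 37, 12) mm between four stubs 6 mm high
- tag_a (a joint): hinge angle of the tag on stand_a: 0 = lying flat towards the robot (ring face up), pi/2 = upright, pi = turned right over, flat on the far side (bar face up); hard stops at 0 and pi. Starts at 0 to 0.3. Stiff hinge (0.03 N m friction): it stays at any angle it is left at; 1 to 3 N at tail or edge moves it
- tag_a_pivot (a point): middle of stand_a's pivot, 75 mm above the bench; axes as the stand (pivot along y). Two aluminium uprights hold it, one at each side of the tag: 6 mm thick, 14 mm along x, tops 85 mm above the bench, 52 mm clear between them
- tag_a_edge (a point): middle of the free edge of stand_a's tag, a white plastic plate 46 mm wide and 5 mm thick that reaches 65 mm from the pivot to this edge, a black ring on one face, a black bar on the other. Pivot and edge lie in the plate's mid-plane. Under it is open air down to the base plate
- tag_a_tail (a point): end of the short tail of stand_a's tag: the plate goes on 32 mm beyond the pivot, in one plane with it, opposite to the free edge, 36 mm wide. Pushing the tail down raises the tag like a seesaw
- stand_b: the other stand, exactly like stand_a, with no dish; which of the two is on the left varies
- tag_b (a joint): hinge angle of the tag on stand_b: 0 = lying flat towards the robot (ring face up), pi/2 = upright, pi = turned right over, flat on the far side (bar face up); hard stops at 0 and pi. Starts at 0 to 0.3. Stiff hinge (0.03 N m friction): it stays at any angle it is left at; 1 to 3 N at tail or edge moves it; to be left as it is
- dish: closed clear petri dish with amber contents, 90 mm across, 16 mm high, loose on stand_a's dish place (its underside 12 mm above the bench); origin at the centre of its underside
- jar: small jar with black cap, 48 mm across, 75 mm high, loose on the bench beyond the stands; origin at the centre of its underside
- beaker: empty glass beaker, 68 mm across, 85 mm high, loose on the bench left of the stands; origin at the centre of its underside
- tube_rack: black tube rack, 80 x 130 x 30 mm, loose on the bench right of the stands; origin at the centre of its underside

How it is judged:
By the outcome, as a careful person would: the job done as asked, in the order asked, and still so for the second after the job is handed in, with the robot touching nothing.
It also fails if it takes over 43 s, if anything falls off the work surface, if the arm or the gripper's body presses on something with over 40 N, if the wrist force passes 120 N, or if a joint passes its speed limit or range.

## Working session

There is one attempt and no reset: what is moved stays moved. The work goes in short steps, Python scripts to look and compute and a tool call to move; the robot and the scene stay as the last step left them, time stands still between calls to the robot, and variables do not carry over. Pictures are saved under pics/ and viewed, at most 10 in all, crops included, and the job is handed in when it is done.

Besides the shell and the picture viewer there is one more tool, called after ">>>" by a JSON object that holds its "method" and its "body", one argument or row to a line. jog_arm: Moves the arm, as the interface text tells. Its arguments: {"type":"object","properties":{"targets":{"type":"string"},"force":{"type":"number"}},"required":["targets"]}

```bash
mkdir -p pics
cat > h.py <<'E'
import numpy as np,cv2
from workcell import readout,get_image,close_job
def snap(n,f):
    d=get_image(n);np.savez('pics/'+f+'.npz',K=d['K'],T=d['world_from_camera'],im=d['image'])
    cv2.imwrite('pics/'+f+'.png',d['image'][:,:,::-1]);return d
def back(f,u,v,z):
    d=np.load('pics/'+f+'.npz');r=np.linalg.inv(d['K'])@[u,v,1];r=np.array([r[0],-r[1],-r[2]])
    T=d['T'];w=T[:3,:3]@r;o=T[:3,3];return o+w*(z-o[2])/w[2]
def proj(f,p):
    d=np.load('pics/'+f+'.npz');T=d['T'];c=T[:3,:3].T@(np.array(p)-T[:3,3]);q=d['K']@[c[0],-c[1],-c[2]];return q[:2]/q[2]
E
python3 - <<'E'
from h import *
a=snap('top','t0');b=snap('scene','s0')
big=[cv2.resize(x['image'][:,:,::-1],(800,600),interpolation=cv2.INTER_CUBIC) for x in (a,b)]
cv2.imwrite('pics/t0b.png',big[0]);cv2.imwrite('pics/s0b.png',big[1])
for x in (a,b):print(x['K'],x['world_from_camera'].round(3), [k for k in x])
print(readout.state())
E
```

```text
[[444.53605533   0.         257.54958788]
 [  0.         444.53605533 186.95411721]
 [  0.           0.           1.        ]] [[ 0.027  0.997 -0.073  0.512]
 [-1.     0.026 -0.014 -0.008]
 [-0.012  0.073  0.997  1.308]
 [ 0.     0.     0.     1.   ]] ['image', 'K', 'world_from_camera']
[[373.35548558   0.         254.47306086]
 [  0.         373.35548558 190.88450206]
 [  0.           0.           1.        ]] [[ 0.772 -0.39   0.501  1.239]
 [ 0.635  0.46  -0.62  -0.757]
 [ 0.011  0.797  0.604  0.832]
 [ 0.     0.     0.     1.   ]] ['image', 'K', 'world_from_camera']
{'time_s': 0.1, 'joint_pos': array([ 1.19820175e+00,  4.86950305e-02,  9.77268360e-02,  1.62199769e+00,
       -2.15444934e-06,  1.44300318e+00]), 'joint_velocities': array([-0.00178696, -0.00101103,  0.00419398,  0.00102103,  0.00063216,
        0.0011264 ]), 'joint_torque': array([ 3.01241518e-03, -3.39851046e+01,  3.20935321e+01,  1.58693403e-02,
       -1.47484975e-04, -4.55285857e-06]), 'ee_pos': array([0.12705818, 0.50885347, 0.24721076]), 'eef_rot': array([-2.67538749e-04,  1.22095237e-01,  9.92517796e-01, -1.05127076e-03]), 'contact_force': array([-0.24799717, -0.57952565, -0.32650511]), 'ft_torque': array([0.0204174 , 0.01670954, 0.01450568]), 'grasp_force': 0.0, 'grip_width': 0.08542956765865442}
```

View pics/t0b.png

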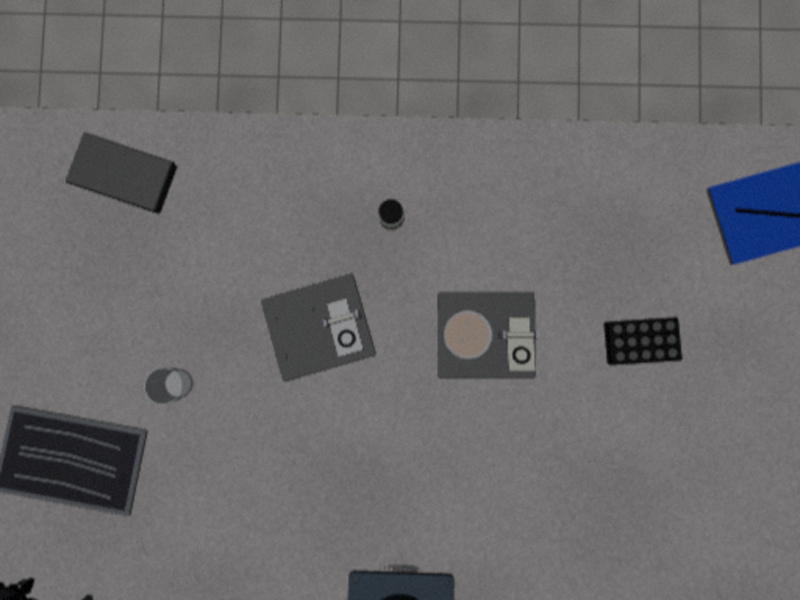

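View pics/s0b.png

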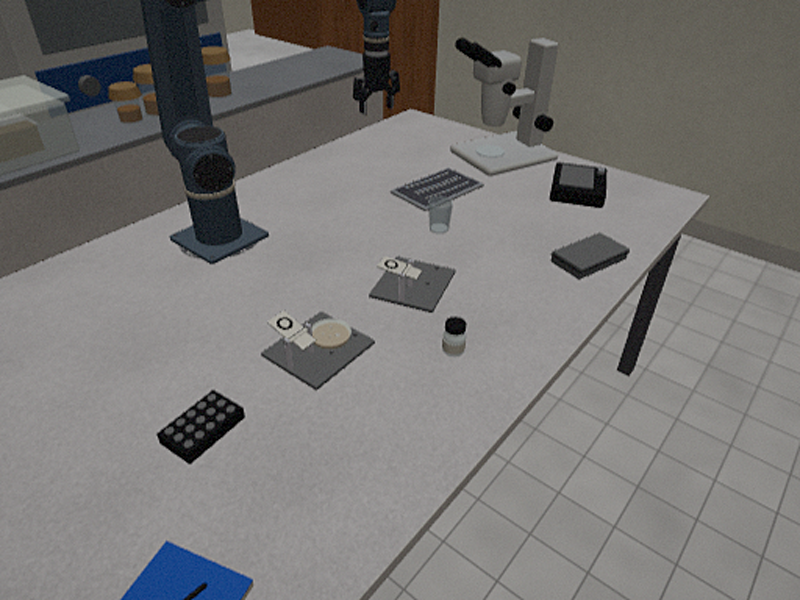

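The top view shows stand_a on the right, with plate corners near (438,292), (535,292), (536,378) and (438,378) in the enlarged picture. It is almost unturned, and the tag lies towards the robot. I'll enlarge both views.

Run:
```python
from h import *
a=cv2.imread('pics/t0.png')[175:255,270:355];b=cv2.imread('pics/s0.png')[190:255,160:245]
a=cv2.resize(a,None,fx=7,fy=7,interpolation=cv2.INTER_CUBIC)
cv2.imwrite('pics/ta.png',cv2.convertScaleAbs(a,alpha=1.5))
b=cv2.resize(b,None,fx=7,fy=7,interpolation=cv2.INTER_CUBIC);cv2.imwrite('pics/sa.png',cv2.convertScaleAbs(b,alpha=1.2))
s=.64
c=[back('t0',u*s,v*s,.012) for u,v in((438,292),(535,292),(536,378),(438,378))]
print(np.round(c,3),np.mean(c,0))
```

```text
[[ 0.609 -0.056  0.012]
 [ 0.614 -0.237  0.012]
 [ 0.454 -0.241  0.012]
 [ 0.449 -0.06   0.012]] [ 0.53147486 -0.14835573  0.012     ]
```

View pics/ta.png

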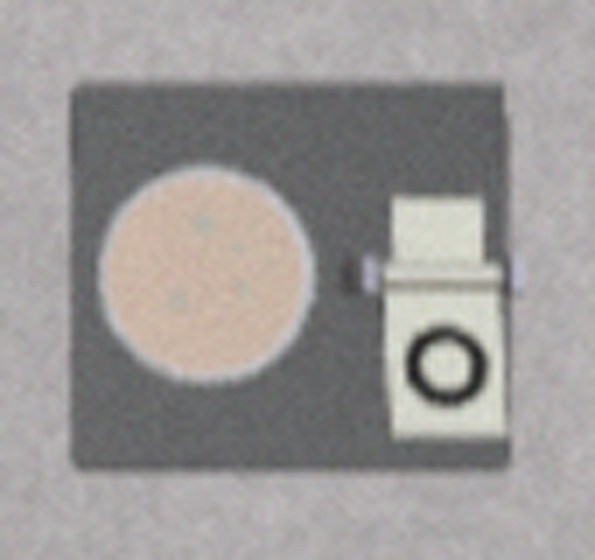

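View pics/sa.png

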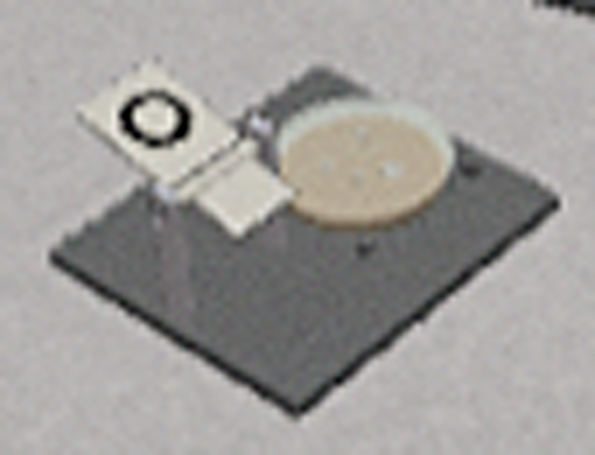

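The crop shows the tag almost flat, with its rod at crop (444,273). The plate corners are at (72,84), (505,86), (511,468) and (71,468).

Run:
```python
from h import *
f=lambda x,y,z:back('t0',270+x/7-.43,175+y/7-.43,z)
c=[f(*p,.012) for p in((72,84),(505,86),(511,468),(71,468))]
C=np.mean(c,0);print(np.round(c,4),C)
a=c[0]+c[3]-c[1]-c[2];b=c[0]+c[1]-c[2]-c[3];print(np.arctan2(-a[0],a[1]),np.arctan2(b[1],b[0]))
print('rod',f(444,273,.078),'uprights',f(372,274,.085),f(516,275,.085))
print('edge',f(448,437,.078),'tail',f(437,198,.073))
g=lambda x,y,z:back('s0',160+x/7-.43,190+y/7-.43,z)
print('scene uprights',g(260,122,.083),g(163,190,.083),'edge',g(112,85,.08),'tail',g(267,215,.075))
```

```text
[[ 0.6098 -0.0547  0.012 ]
 [ 0.6136 -0.2349  0.012 ]
 [ 0.4556 -0.2394  0.012 ]
 [ 0.4506 -0.058   0.012 ]] [ 0.53238432 -0.14672163  0.012     ]
0.024493259832682662 0.024698840340184484
rod [ 0.53401791 -0.20033306  0.078     ] uprights [ 0.53274908 -0.17112206  0.085     ] [ 0.53386548 -0.22735572  0.085     ]
edge [ 0.46986004 -0.20283154  0.078     ] tail [ 0.56367865 -0.19791843  0.073     ]
scene uprights [ 0.53215439 -0.16860029  0.083     ] [ 0.533823  -0.2277427  0.083    ] edge [ 0.45840001 -0.1914877   0.08      ] tail [ 0.57301928 -0.20417212  0.075     ]
```

>>> {"method": "jog_arm", "body": {
  "targets": "1 -0.2 -0.2 0 0;1 -0.35 -0.35 0 0;1 -0.5 -0.5 0 0;1 -0.65 -0.65 0 0;1 -0.8 -0.8 0 0;1 -0.95 -0.95 0 0;1 -1 -1 0 0;1 -1 -1 0 0"
}}

```text
time_s: 0.77
ee_pos: [0.2751, 0.2625, 0.248]
eef_rot: [0.001, 0.126, 0.992, -0.001]
contact_force: [1.4, 0.6, 0.2]
grip_width: 0.0001
grasp_force: 0.0
```

>>> {"method": "jog_arm", "body": {
  "targets": "1 -0.2 -0.2 0 0;1 -0.35 -0.35 0 0;1 -0.5 -0.5 0 0;1 -0.65 -0.65 0 -0.05;1 -0.8 -0.8 0 -0.1;1 -0.95 -0.95 0 -0.165;1 -1 -1 0 -0.165;1 -1 -1 0 -0.165"
}}

```text
time_s: 1.43
ee_pos: [0.4208, 0.0199, 0.2471]
eef_rot: [0.0, -0.004, 1.0, -0.001]
contact_force: [-0.0, 0.5, -0.5]
grip_width: -0.0006
grasp_force: 0.0
```

```bash
cat >> h.py <<'E'
from scipy.spatial.transform import Rotation as Ro
def go(t):
    s=readout.state();q=np.array(s['eef_rot']);R=Ro.from_quat(q[[1,2,3,0]]).as_matrix()
    print('t',s['time_s'],s['ee_pos'],'shares',R.T@(np.array(t)-s['ee_pos'])/.2,'xang',np.degrees(np.arctan2(R[1,0],R[0,0])),'F',s['contact_force'])
E
python3 -c "
from h import *
go([.5585,-.199,.13])"
```

```text
t 1.4333 [0.42078935 0.01990658 0.24710305] shares [-0.68003411 -1.09838798  0.58824607] xang -179.55637444421717 F [-0.02871098  0.51372537 -0.46709639]
```

>>> {"method": "jog_arm", "body": {
  "targets": "1 -0.1 -0.2 0 0;1 -0.25 -0.4 0 -0.01;1 -0.4 -0.6 0 -0.01;1 -0.55 -0.8 0 -0.01;1 -0.68 -1 0 -0.01;1 -0.68 -1 0 -0.01;1 -0.68 -1 0 -0.01"
}}

```text
time_s: 2.02
ee_pos: [0.5598, -0.1778, 0.2441]
eef_rot: [-0.001, -0.013, 1.0, -0.0]
contact_force: [0.0, 0.9, -0.0]
grip_width: 0.0004
grasp_force: 0.0
```

>>> {"method": "jog_arm", "body": {
  "targets": "1 0 -0.1 0 0;1 0 -0.1 0.2 0;1 0 -0.1 0.4 0;1 0 -0.1 0.58 0;1 0 -0.1 0.58 0;1 0 -0.1 0.58 0"
}}

```text
time_s: 2.52
ee_pos: [0.5549, -0.191, 0.1285]
eef_rot: [-0.004, -0.015, 1.0, 0.002]
contact_force: [0.3, -0.2, 0.9]
grip_width: 0.0
grasp_force: 0.0
```

Run:
```python
from h import *
go([.5585,-.199,.08])
a=snap('top','t1');b=snap('scene','s1')
A=cv2.resize(a['image'][165:265,265:365,::-1],(400,400),interpolation=cv2.INTER_CUBIC);B=cv2.resize(b['image'][150:250,150:250,::-1],(400,400),interpolation=cv2.INTER_CUBIC)
cv2.imwrite('pics/j1.png',cv2.convertScaleAbs(np.hstack([A,B]),alpha=1.4))
```

```text
t 2.5167 [ 0.55488672 -0.1910354   0.12849054] shares [-0.01885143 -0.04150707  0.24211025] xang -178.22538937166297 F [ 0.27095698 -0.17172929  0.88991989]
```

View pics/j1.png

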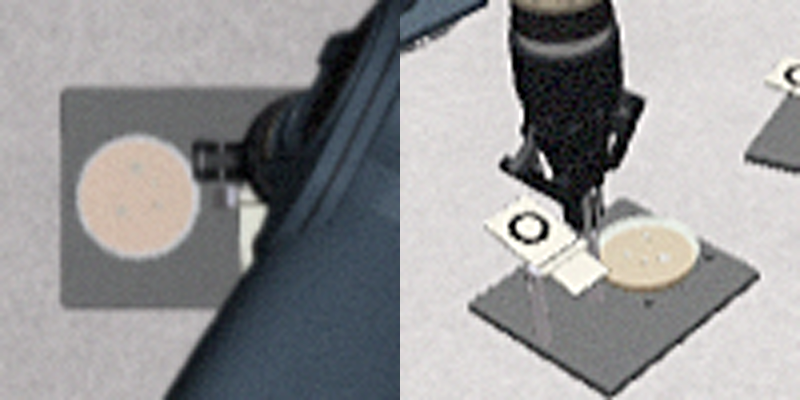

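The close view shows the shut fingertips near (590,240) in the right panel, just above the tag. I'll check that against the projected tip.

Run:
```python
from h import *
for p in [(.555,-.191,.111),(.5335,-.199,.075),(.565,-.198,.075),(.469,-.2005,.08)]: 
    q=proj('s1',p);print((q-150)*4+[400,0])
```

```text
[583.14394255 226.32279453]
[560.20733106 255.79808387]
[589.43947377 272.51400757]
[502.47802381 217.69549944]
```

Run:
```python
from h import *
B=cv2.imread('pics/s1.png')[175:235,165:225]
cv2.imwrite('pics/j2.png',cv2.convertScaleAbs(cv2.resize(B,(600,600),interpolation=cv2.INTER_CUBIC),alpha=1.8,beta=15))
```

```text
(no output)
```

View pics/j2.png

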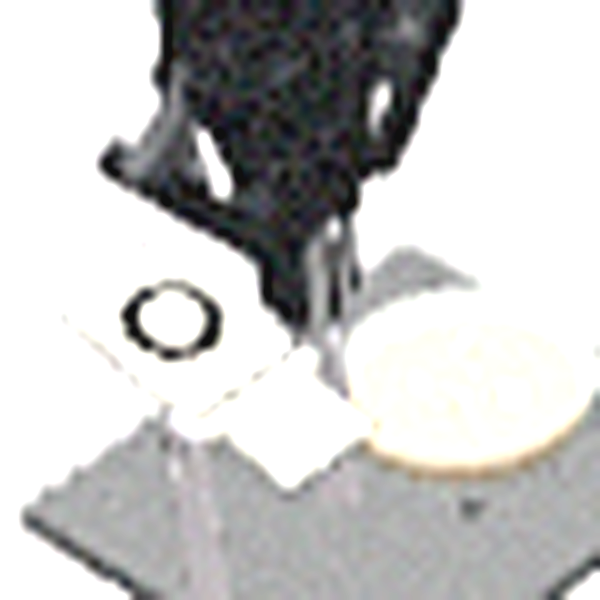

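>>> {"method": "jog_arm", "body": {
  "targets": "1 -0.02 -0.04 0.04 0;1 -0.02 -0.04 0.08 0;1 -0.02 -0.04 0.12 0;1 -0.02 -0.04 0.15 0;1 -0.02 -0.04 0.165 0;1 -0.02 -0.04 0.18 0;1 -0.02 -0.04 0.18 0"
}}

```text
time_s: 3.2
ee_pos: [0.5615, -0.2013, 0.0952]
eef_rot: [-0.001, -0.015, 1.0, 0.0]
contact_force: [-0.3, -0.1, -0.1]
grip_width: -0.0001
grasp_force: 0.0
```

>>> {"method": "jog_arm", "body": {
  "targets": "1 0 0 0.01 0;1 0 0 0.02 0;1 0 0 0.03 0;1 0 0 0.04 0;1 0 0 0.04 0"
}}

```text
time_s: 3.62
ee_pos: [0.5621, -0.2016, 0.0882]
eef_rot: [0.0, -0.015, 1.0, -0.0]
contact_force: [-0.4, 0.4, -1.4]
grip_width: 0.0004
grasp_force: 0.0
```

Run:
```python
from h import *
go([.5585,-.199,.078])
```

```text
t 3.6167 [ 0.56209341 -0.20159605  0.08819873] shares [0.01757092 0.01352196 0.05099094] xang -178.2724000063152 F [-0.3519567   0.4187479  -1.41063234]
```

>>> {"method": "jog_arm", "body": {
  "targets": "1 0.01 0.01 0.015 0;1 0.015 0.01 0.03 0;1 0.015 0.01 0.045 0;1 0.015 0.01 0.06 0;1 0.015 0.01 0.06 0"
}}

```text
time_s: 4.03
ee_pos: [0.5586, -0.1994, 0.0754]
eef_rot: [-0.0, -0.015, 1.0, 0.0]
contact_force: [0.2, -0.6, 0.6]
grip_width: -0.0
grasp_force: 0.6
```

Run:
```python
from h import *
go([.5585,-.199,.078])
b=snap('scene','s2');B=b['image'][150:230,150:230,::-1]
cv2.imwrite('pics/j3.png',cv2.convertScaleAbs(cv2.resize(B,(600,600),interpolation=cv2.INTER_CUBIC),alpha=1.3))
```

```text
t 4.0333 [ 0.55861814 -0.19940343  0.07544039] shares [ 0.00054137  0.00204188 -0.0127963 ] xang -178.27465692189423 F [ 0.19735933 -0.57901978  0.61142911]
```

View pics/j3.png

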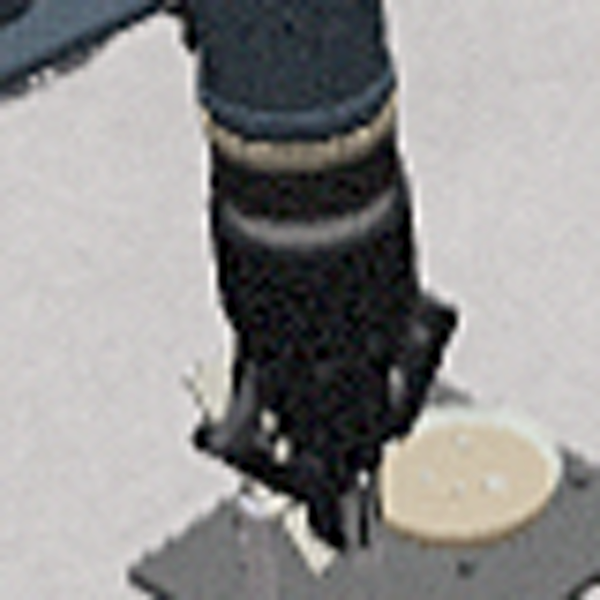

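The picture shows the tag raised behind the gripper, with its upper corner near (190,370). I'll retreat and go round to the near side.

>>> {"method": "jog_arm", "body": {
  "targets": "1 -0.05 0 0 0;1 -0.05 0 -0.1 0;1 -0.05 0 -0.3 0;1 -0.05 0 -0.5 0;1 -0.05 0 -0.7 0;1 0.05 0 -0.75 0;1 0.25 0 -0.75 0;1 0.45 0 -0.75 0;1 0.5 0 -0.75 0;1 0.5 0 -0.75 0"
}}

```text
time_s: 4.92
ee_pos: [0.4563, -0.202, 0.2257]
eef_rot: [-0.001, -0.014, 1.0, 0.001]
contact_force: [0.4, -0.3, 0.2]
grip_width: -0.0
grasp_force: 0.0
```

Run:
```python
from h import *
go([.4585,-.201,.122])
b=snap('scene','s3');B=b['image'][150:230,150:230,::-1]
cv2.imwrite('pics/j4.png',cv2.convertScaleAbs(cv2.resize(B,(600,600),interpolation=cv2.INTER_CUBIC),alpha=1.3))
```

```text
t 4.9167 [ 0.45629484 -0.20202224  0.22573222] shares [-0.01234827  0.00403141  0.51864079] xang -178.37730963369052 F [ 0.44006152 -0.29512947  0.20462843]
```

View pics/j4.png

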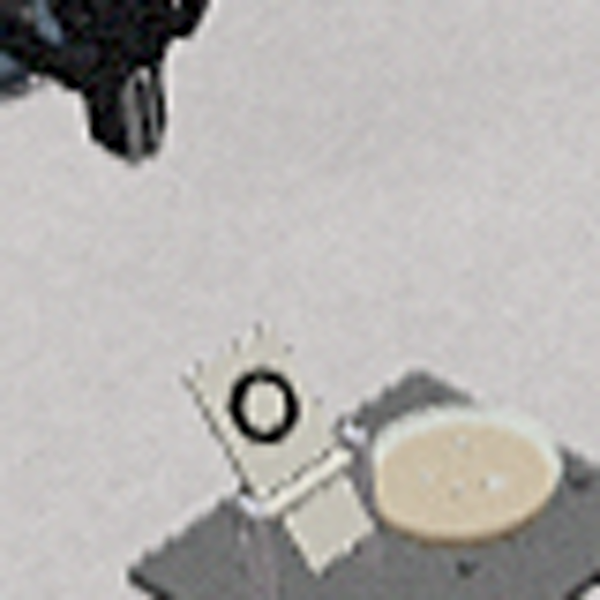

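The tag stands part raised, with its edge middle near (225,348) in the crop. I'll fit the angle.

Run:
```python
from h import *
for d in range(25,70,5):
    t=np.radians(d);print(d,(proj('s3',(.5335-.065*np.cos(t),-.199-.0016*np.cos(t),.075+.065*np.sin(t)))-150)*7.5)
```

```text
25 [194.91188077 371.85451896]
30 [197.83241032 364.84062092]
35 [201.55303138 358.64528343]
40 [206.05472238 353.32450213]
45 [211.31204966 348.92886498]
50 [217.29308213 345.50288209]
55 [223.95937048 343.08432391]
60 [231.26600027 341.70358117]
65 [239.16172736 341.38306205]
```

>>> {"method": "jog_arm", "body": {
  "targets": "1 -0.01 0 0.15 0;1 -0.01 0 0.3 0;1 -0.01 0 0.45 0;1 -0.01 0 0.52 0;1 -0.01 0 0.52 0;1 -0.01 0 0.52 0"
}}

```text
time_s: 5.47
ee_pos: [0.4614, -0.2021, 0.1212]
eef_rot: [-0.001, -0.015, 1.0, 0.001]
contact_force: [0.3, 1.0, -0.4]
grip_width: -0.0001
grasp_force: 0.0
```

>>> {"method": "jog_arm", "body": {
  "targets": "1 -0.05 0 0 0;1 -0.1 0 0 0;1 -0.14 0 0 0;1 -0.18 0 0 0;1 -0.22 0 0 0;1 -0.26 0 0 0;1 -0.3 0 0 0;1 -0.34 0 0 0;1 -0.38 0 0 0;1 -0.42 0 0 0"
}}

```text
time_s: 6.3
ee_pos: [0.5455, -0.1999, 0.1218]
eef_rot: [-0.0, -0.015, 1.0, 0.0]
contact_force: [-1.0, 0.1, -0.0]
grip_width: 0.0
grasp_force: 0.4
```

Run:
```python
from h import *
go([.5585,-.1985,.095])
b=snap('scene','s4');B=b['image'][150:230,150:230,::-1]
cv2.imwrite('pics/j5.png',cv2.convertScaleAbs(cv2.resize(B,(600,600),interpolation=cv2.INTER_CUBIC),alpha=1.3))
```

```text
t 6.3 [ 0.54547019 -0.19988533  0.12184459] shares [-0.06545559  0.00489945  0.1341631 ] xang -178.27772112990252 F [-1.01906855  0.12953989 -0.01275873]
```

View pics/j5.png

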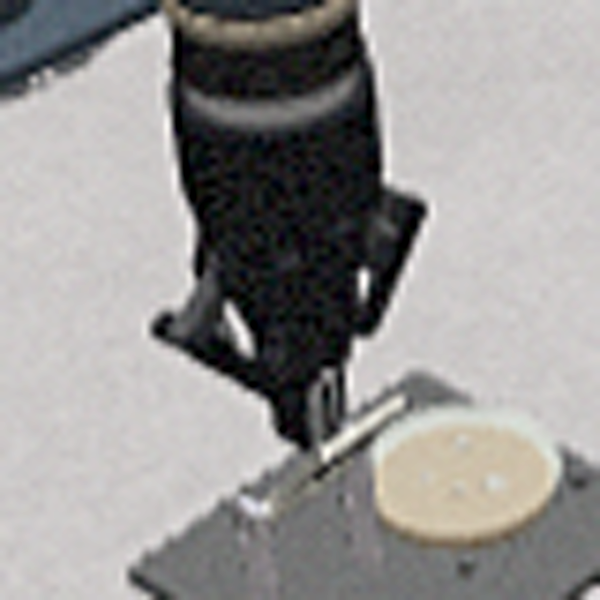

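The tag is past upright, seen edge-on from (270,500) to (405,400). I'll push it over and down.

>>> {"method": "jog_arm", "body": {
  "targets": "1 -0.04 0 0.02 0;1 -0.08 0 0.04 0;1 -0.11 0 0.06 0;1 -0.12 0 0.08 0;1 -0.12 0 0.1 0;1 -0.12 0 0.115 0;1 -0.12 0 0.125 0;1 -0.12 0 0.13 0;1 -0.12 0 0.134 0;1 -0.12 0 0.134 0"
}}

```text
time_s: 7.18
ee_pos: [0.5688, -0.1993, 0.0955]
eef_rot: [-0.0, -0.015, 1.0, 0.0]
contact_force: [-0.4, -0.4, 0.8]
grip_width: -0.0002
grasp_force: 0.0
```

Run:
```python
from h import *
go([.5685,-.1985,.0935])
```

```text
t 7.1833 [ 0.56875437 -0.19930983  0.09545108] shares [0.00114763 0.00408435 0.00975613] xang -178.2809074800762 F [-0.42111213 -0.41127133  0.77732636]
```

>>> {"method": "jog_arm", "body": {
  "targets": "1 0 0 0.004 0;1 0 0 0.008 0;1 0 0 0.01 0;1 0 0 0.01 0"
}}

```text
time_s: 7.52
ee_pos: [0.5689, -0.1994, 0.0945]
eef_rot: [0.0, -0.015, 1.0, -0.0]
contact_force: [-2.2, 0.6, 4.9]
grip_width: 0.0001
grasp_force: 2.5
```

>>> {"method": "jog_arm", "body": {
  "targets": "1 0 0 0.003 0;1 0 0 0.005 0;1 0 0 0.005 0"
}}

```text
time_s: 7.77
ee_pos: [0.5689, -0.1994, 0.0944]
eef_rot: [0.0, -0.015, 1.0, -0.0]
contact_force: [-3.0, 1.2, 8.7]
grip_width: -0.0002
grasp_force: 4.2
```

At the stop (force rises with no further motion). Next: lift straight up and clear.

>>> {"method": "jog_arm", "body": {
  "targets": "1 0 0 -0.02 0;1 0 0 -0.1 0;1 0 0 -0.3 0;1 0 0 -0.5 0;1 0 0 -0.7 0;1 0 0 -0.8 0;1 0.2 0 -0.8 0;1 0.4 0 -0.8 0;1 0.6 0 -0.8 0;1 0.8 0 -0.8 0"
}}

```text
time_s: 8.6
ee_pos: [0.4079, -0.2042, 0.252]
eef_rot: [-0.0, -0.015, 1.0, -0.0]
contact_force: [-1.3, -0.9, 0.7]
grip_width: -0.0001
grasp_force: 0.0
```

>>> {"method": "jog_arm", "body": {
  "targets": "1 0 0.2 0 0;1 0 0.4 0 0;1 0 0.6 0 0;1 0 0.8 0 0;1 0 1 0 0;1 0 1 0 0;1 0 1 0 0"
}}

```text
time_s: 9.18
ee_pos: [0.403, -0.0024, 0.2525]
eef_rot: [0.0, -0.018, 1.0, -0.0]
contact_force: [0.1, 0.4, 0.2]
grip_width: 0.0006
grasp_force: 0.0
```

Run:
```python
from h import *
go([.5685,-.1985,.0935])
a=snap('top','t5');b=snap('scene','s5')
A=cv2.resize(a['image'][165:265,265:365,::-1],(400,400),interpolation=cv2.INTER_CUBIC);B=cv2.resize(b['image'][150:250,150:250,::-1],(400,400),interpolation=cv2.INTER_CUBIC)
cv2.imwrite('pics/j6.png',cv2.convertScaleAbs(np.hstack([A,B]),alpha=1.4))
```

```text
t 9.1833 [ 0.4030319  -0.00242033  0.25247146] shares [-0.791517   -1.00878885  0.79581233] xang -177.96556850521716 F [0.09056894 0.37253635 0.17944108]
```

View pics/j6.png

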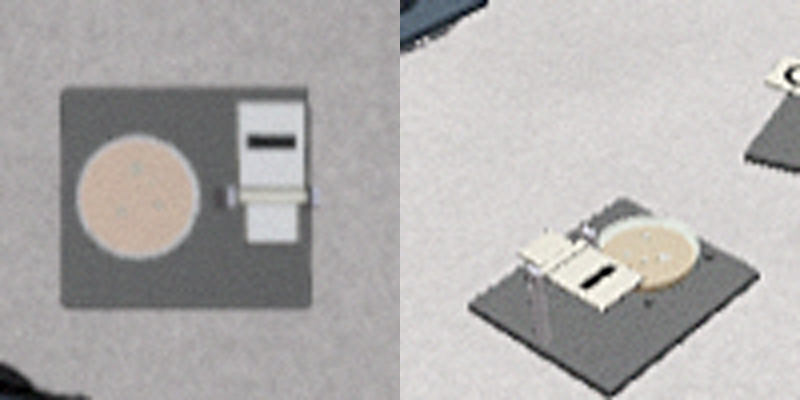

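The tag lies flat on the far side with its bar face up; the bar is at (272,142) in the left panel. The stand and dish are unmoved, at the same corners as before, and the arm is clear.

```bash
python3 -c "
from workcell import close_job
print(close_job())"
```

```text
the job is handed in; nothing more can be done
None
```

The tag on the petri dish's stand is flipped right over, flat on the far side with its bar face up. The stand and dish look unmoved in the final pictures, I didn't touch the other stand's tag, and the job was handed in at about 9 s with the arm clear.

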